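Draw the guarded bolt of the demo-disc lockbox with the hooked rod

ROBOT

A 6-joint arm with a two-finger parallel gripper is mounted at the origin on the work surface. World frame = base frame: x ahead of the robot, y to its left, z up, the work surface at z = 0. Lengths are in m, angles in degrees, forces in N, time in s.
With the tool pointing down it reaches from about 0.375 to 0.9 m from the base axis. Payload 3.1 kg.
Tool frame: the origin (TCP) lies on the centre line of the jaws, within the pads' length; the fingertips stand finger_overhang ahead of it and the grasp point (between the pads) lies 5 mm behind it (finger_overhang is the distance from the TCP to the fingertips, in m); z points along the fingers, y is the line along which they close (so a half turn about z gives the same grasp; the last joint's range is limited). The gripper opens to 87 mm and grips with 3 to 60 N. Pads are 19 mm wide; open, the fingers measure 117 mm over their backs; the gripper's body (75 mm by 190 mm) begins 51 mm behind the grasp point.
Start: joints at [-81.962, 30.224, 82.088, -0, 67.689, -10.227], TCP at [0.196, -0.593, 0.237] pointing down, gripper open.
Joint ranges: [-176.69, 176.69], [-43.24, 126.21], [12.49, 139.97], [-82, 262], [0, 151.66], [-163.58, 163.58]. Speed limits (degrees/s): [159.86, 159.86, 180, 180, 180, 180].

INTERFACE

Orientations are given as a 3x3 rotation matrix whose columns are the frame's x, y, z axes.
In Python, from rig import read_state, capture, calibration, hand_in, finger_overhang gives the robot as it stands.
- The arm moves only by the tool send_rows, never from a script. Its argument "plan" is a list of rows, each a list of 5 numbers: the closure in counts, from 0 (fully open) to 255 (shut), then the shift along the tool's x, y, z in m, then the turn about the tool's z in rad. A call has 1 to 20 rows; each row shifts and turns the commanded pose from where the row before left it, along the tool's axes as they then stand; what a row does not reach is not made up. A row lasts 1/12 s, in which the tool goes at most 41.7 mm and 7.16 degrees, less where a joint would pass 70% of its speed; a pose out of reach is approached as far as the arm can. A call is refused whole if a number of a shift passes 0.0417 or a number of a turn 0.125, either way. A call with a gripper value outside its range is refused whole. The fingers move at their own pace and stop on an object; the grip force is fixed at half the most. Time passes only in rows, so rows that do not move let the fingers close. It gives the time, the measured TCP pose, the force, the opening and the grip force at its end, in the units of the state.
- read_state(): the state, without advancing time (a new reading comes with each control period).
- capture(name): name is "scene" or "top" or "wrist"; returns (picture, depth): 480x640x3 uint8, blue, green, red; 480x640 float32, m along the optical axis (not along the pixel's ray), 0 where there is no reading.
- calibration(name): a dict with "fx", "fy", "cx", "cy" (pixels), "xyz" and "rotation" of the camera in the world. Camera axes: x right, y down, z forward; pixel columns grow to the right and rows downward; lengths in m; the calibration is good to about 2 mm. The wrist camera is an equidistant fisheye: a pixel r from the principal point sees the ray r / f radians off the axis. A picture is of the moment at which its call begins: read the wrist's pose just before it. calibration takes no time and is no camera call; for the wrist camera it gives the pose at the moment of the call.
- hand_in(): hands the job in; it is judged then, once.
The state is a dict: "time_s": time; "joint_positions": joint angles; "qvel": joint speeds; "tau": joint torques, N m; "position": TCP position; "tcp_rot": TCP orientation; "force": force on the tool from outside, world axes, zero at the start; "moment": the same for the moment, N m; "opening": opening from 0.0 (shut) to 1.0 (fully open); "grasp_force": force on a finger pad.
Only numpy, scipy, OpenCV 4.12 (cv2) and the standard library are available. Lean on these libraries where they do the work, as an engineer would, in place of code of your own. Each camera call takes 0.05 s, during which the arm holds its last target. There are 200 camera calls.

TASK

Unlock the blue demo-disc lockbox: take the hooked rod off its wooden rest, reach it under the barred guard and hook the red post of the sliding bolt, which is out of reach for your fingers. Draw the bolt towards the open front until it meets its stop and keep a steady pull of about 12 N on it there for a full second so that it seats, never pulling or pushing the bolt or box with more than 22 N and never touching the bolt with the hand or arm. Then lay the rod back in its rest as you found it and let go, with the bolt still fully drawn and the other things on the desk left where they are.

Things in the scene. Friction and masses are not known exactly. Their poses are not given: they have to be found in the camera images.
- lockbox: Fixed, rigid blue lockbox, 200 x 200 mm, 113 mm tall. Origin: centre of its underside; x = from its open front to its back, z up. Lower 45 mm: solid plinth. Above it a bay, open only at the front (x = -100 mm), back block from x = +50 mm, side walls inside at y = +-94 mm.
- bay_mouth (a point): Centre of the bay's open front, 80 mm above the desk, axes as the lockbox. The bay is roofed by steel bars along x every 26 mm, undersides 106 mm above the desk (so no way in from above); clear height above the bolt bar 57 to 106 mm, clear width 188 mm.
- bolt_post (a point): Red upright post of the sliding bolt, 10 mm thick, 57 to 90 mm above the desk; point on its axis 74 mm above the desk, moving with it. Midway between the bay walls, axes as the lockbox. Slides along lockbox -x with about 3 N friction, stays where left. Rigid stop 27 to 55 mm from its start, different each time and not measured: feel for it. Bolt bar under it 20 mm wide, top at 57 mm.
- rod_grip (a point): Centre of the orange handle of the loose hooked rod (about 180 g). Handle 105 mm long (x -60 to +45 mm), 18 wide (y), 24 tall (z). A steel shank, 8 mm thick, runs on its axis to x = 165 mm, then bends square to +y as the hook, 8 mm thick, ending at y = 36 mm. z is up in the rest. Grip across the width from above; the rest leaves the handle free from x = -40 to +45.
- rod_hook (a point): Middle of the rod's hook, on the hook's own axis: at x = 165, y = 16, z = 0 mm from the handle's centre. The pulling face is 4 mm nearer the handle. Axes as rod_grip.
- rest_seat (a point): Where the handle's centre lies when the rod is in its fixed wooden rest, 70 mm above the desk; x = rod direction towards the hook, z up. Two open-topped cradles, each 10 mm thick and flaring open: at x = -46 under the handle (floor 58 mm above the desk, cheeks 28 mm apart, tops at 79) and at x = +105 under the shank (floor 66, cheeks 22 apart, tops at 87). Base 10 mm thick.
- mug: Blue ceramic mug, 80 mm wide, 95 mm tall; stands loose on the desk, not part of the job. Origin at the centre of its underside.
- duck: Yellow toy duck, 56 mm wide, 58 mm tall; stands loose on the desk, not part of the job. Origin at the centre of its underside.
- disc_cases: Stack of five disc cases, 125 x 142 x 50 mm; stands loose on the desk, not part of the job. Origin at the centre of its underside.
- stapler: Red and black stapler, 130 mm long, 45 mm tall; stands loose on the desk, not part of the job. Origin at the centre of its underside.
- tape_roll: Green ring of tape, 76 mm wide, 20 mm tall; stands loose on the desk, not part of the job. Origin at the centre of its underside.
- note_block: Lime green block of notes, 76 x 76 x 30 mm; stands loose on the desk, not part of the job. Origin at the centre of its underside.
- marker: Purple square-bodied marker, 135 mm long, 12 mm tall, lying flat; stands loose on the desk, not part of the job. Origin at the centre of its underside.
Things that resemble listed ones, but are neither listed nor needed, are in the scene too. Of the things that look like the part that bears rod_grip, the larger one is meant.

How it is judged:
By the outcome, as a careful person would: the job done as asked, in the order asked, and still so for the second after the job is handed in, with the robot touching nothing.
It also fails if it takes over 64 s, if anything falls off the work surface, if the arm or the gripper's body presses on something with over 40 N, if the wrist force passes 120 N, or if a joint passes its speed limit or range.

## Working session

There is one attempt and no reset: what is moved stays moved. The work goes in short steps, Python scripts to look and compute and a tool call to move; the robot and the scene stay as the last step left them, time stands still between calls to the robot, and variables do not carry over. Pictures are saved under pics/ and viewed, at most 14 in all, crops included, and the job is handed in when it is done.

Besides the shell and the picture viewer there is one more tool, called by a JSON object that holds its "method" and its "body", one argument or row to a line. send_rows: Moves the arm, as the interface text tells. Its arguments: {"type":"object","properties":{"plan":{"type":"array","items":{"type":"array","items":{"type":"number"}}}},"required":["plan"]}

```bash
ls; mkdir -p pics
python3 - <<'E'
from rig import *
import cv2,numpy as np
s=read_state(); print({k:np.round(v,3).tolist() for k,v in s.items()}, finger_overhang)
for n in("scene","top"):
    p,d=capture(n); cv2.imwrite(f"pics/{n}0.png",p); np.save(f"pics/{n}0.npy",d); c=calibration(n); print(n,{k:np.round(v,3).tolist() for k,v in c.items()})
E
```

```text
pics
{'time_s': 0.0, 'joint_positions': [-81.963, 30.279, 82.157, 0.001, 67.688, -10.228], 'qvel': [-0.027, -0.1, -0.015, -0.05, -0.088, -0.044], 'tau': [0.001, -44.004, -17.659, 0.063, 0.058, -0.0], 'position': [0.196, -0.593, 0.236], 'tcp_rot': [[0.95, 0.313, -0.0], [0.313, -0.95, 0.002], [0.0, -0.002, -1.0]], 'force': [-1.015, 1.365, 0.055], 'moment': [0.042, -0.005, 0.002], 'grasp_force': 0.0, 'opening': 1.003} 0.014
scene {'fx': 577.145, 'fy': 577.145, 'cx': 326.224, 'cy': 233.261, 'xyz': [1.046, -0.729, 0.938], 'rotation': [[0.808, 0.408, -0.425], [0.589, -0.548, 0.594], [0.009, -0.73, -0.683]]}
top {'fx': 594.307, 'fy': 594.307, 'cx': 318.946, 'cy': 245.055, 'xyz': [0.234, 0.019, 1.638], 'rotation': [[0.018, -0.986, 0.168], [-1.0, -0.019, -0.004], [0.007, -0.167, -0.986]]}
```

View pics/top0.png

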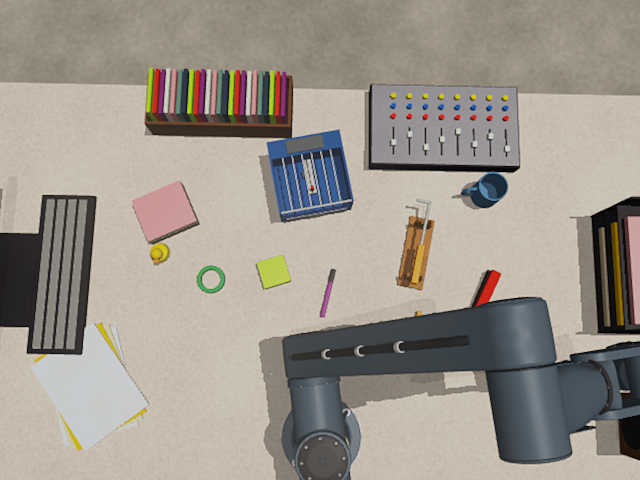

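View pics/scene0.png

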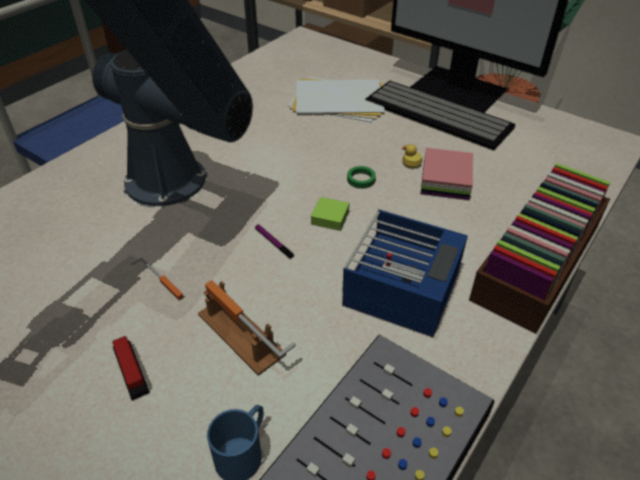

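The top view shows the lockbox at about (310,175) with its open front facing down the picture and the red post at (311,187). The rod lies in its rest, handle near (418,260) and hook near (425,205). The scene view shows the small decoy rod at (160,280).

```bash
cat > h.py <<'E'
import cv2,numpy as np
from rig import *
def pts(n,d):
    c=calibration(n); v,u=np.mgrid[0:480,0:640]
    r=np.stack([(u-c["cx"])/c["fx"],(v-c["cy"])/c["fy"],np.ones_like(u,float)],-1)
    return (r*d[...,None])@np.array(c["rotation"]).T+np.array(c["xyz"])
def plane(n,uv,z):
    c=calibration(n); R=np.array(c["rotation"]);o=np.array(c["xyz"])
    uv=np.atleast_2d(uv).astype(float)
    r=np.c_[(uv[:,0]-c["cx"])/c["fx"],(uv[:,1]-c["cy"])/c["fy"],np.ones(len(uv))]@R.T
    return o+r*((z-o[2])/r[:,2])[:,None]
def rect(xy):
    (c,wh,a)=cv2.minAreaRect((xy*1000).astype(np.float32)); return np.round(c,1),np.round(wh,1),round(a,2)
E
python3 - <<'E'
from h import *
for n in("top","scene"):
    p=cv2.imread(f"pics/{n}0.png"); d=np.load(f"pics/{n}0.npy"); P=pts(n,d); h=cv2.cvtColor(p,cv2.COLOR_BGR2HSV); H,S,V=[h[...,i].astype(int) for i in range(3)]
    z=P[...,2]
    # desk
    print(n,"desk z",np.median(z[abs(z)<.02]))
    box=(P[...,0]>.3)&(P[...,0]<1.1)&(d>0)
    blue=(H>100)&(H<125)&(S>110)&box&(abs(z-.113)<.012)&(abs(P[...,1]-.05)<.17)
    # blue points
    xy=P[blue]; print("box top",blue.sum(),rect(xy[:,:2]),np.median(xy[:,2]))
    org=(H>4)&(H<18)&(S>150)&box&(z>.06)&(z<.1)
    m=cv2.connectedComponents(org.astype(np.uint8))
    for i in range(1,m[0]):
        k=m[1]==i
        if k.sum()>15: print("orange",k.sum(),rect(P[k][:,:2]),np.round(np.median(P[k],0),3), np.argwhere(k).mean(0))
    red=((H<6)|(H>174))&(S>150)&(z>.04)&(z<.11)&box
    m=cv2.connectedComponents(red.astype(np.uint8))
    for i in range(1,m[0]):
        k=m[1]==i
        if k.sum()>3: print("red",k.sum(),np.round(P[k].mean(0),3),P[k][:,2].max().round(3),np.argwhere(k).mean(0))
a=cv2.imread("pics/top0.png"); b=cv2.imread("pics/scene0.png")
A=cv2.resize(a[190:300,380:460],(400,550),interpolation=cv2.INTER_CUBIC)
B=cv2.resize(b[270:380,190:310],(400,367),interpolation=cv2.INTER_CUBIC)
o=np.zeros((550,800,3),np.uint8);o[:,:400]=A;o[:367,400:]=B
cv2.imwrite("pics/crop1.png",o)
E
```

```text
top desk z 0.0013432290748824904
box top 1056 (array([781.3,  60.7]), array([384.8, 197.4]), 11.72) 0.11356627182168622
orange 93 (array([923.5, 102.6]), array([100.6,  11. ]), 2.34) [0.923 0.101 0.088] [ 92. 290.]
orange 20 (array([ 570.9, -258.8]), array([18.3,  9.5]), 81.01) [ 0.571 -0.26   0.076] [220.9  420.75]
orange 18 (array([ 566. , -284.1]), array([11.5, 10.6]), 82.44) [ 0.565 -0.284  0.079] [222.88888889 430.05555556]
orange 67 (array([ 453.4, -240.2]), array([ 17.5, 104.2]), 87.54) [ 0.449 -0.24   0.077] [266.43283582 413.88059701]
red 11 [0.951 0.129 0.096] 0.103 [ 82. 280.]
red 4 [0.935 0.237 0.104] 0.108 [ 85.5 240. ]
red 42 [0.862 0.129 0.086] 0.11 [114.0952381  279.02380952]
red 21 [ 0.873 -0.187  0.064] 0.073 [115.61904762 392.95238095]
red 22 [0.842 0.239 0.089] 0.109 [119.68181818 238.90909091]
red 20 [ 0.872 -0.232  0.065] 0.074 [116.05 409.1 ]
red 19 [ 0.873 -0.277  0.064] 0.073 [116.15789474 425.15789474]
red 20 [ 0.872 -0.321  0.064] 0.071 [116.75 440.95]
red 20 [ 0.872 -0.367  0.065] 0.072 [117.05 457.25]
red 20 [ 0.873 -0.411  0.065] 0.078 [117.05 473.25]
re
[... 1052 characters left out ...]
., 161.]), array([133.2, 146. ]), 89.98) [0.915 0.1   0.076] [292.27014925 516.74925373]
orange 504 (array([ 458.5, -245.4]), array([ 34.2, 103.9]), 85.16) [ 0.459 -0.252  0.079] [299.32738095 222.95039683]
red 13 [0.66  0.034 0.086] 0.09 [255.76923077 388.84615385]
red 5 [ 0.353 -0.428  0.04 ] 0.041 [344.  118.6]
red 582 [ 0.412 -0.451  0.044] 0.052 [367.00687285 129.41580756]
red 49 [ 0.876 -0.187  0.062] 0.066 [392.36734694 427.18367347]
red 51 [ 0.876 -0.232  0.062] 0.067 [411.47058824 414.29411765]
red 58 [ 0.876 -0.277  0.062] 0.065 [431.55172414 400.51724138]
red 58 [ 0.876 -0.322  0.062] 0.066 [452.79310345 386.0862069 ]
red 63 [ 0.875 -0.367  0.063] 0.066 [475.17460317 370.44444444]
```

View pics/crop1.png

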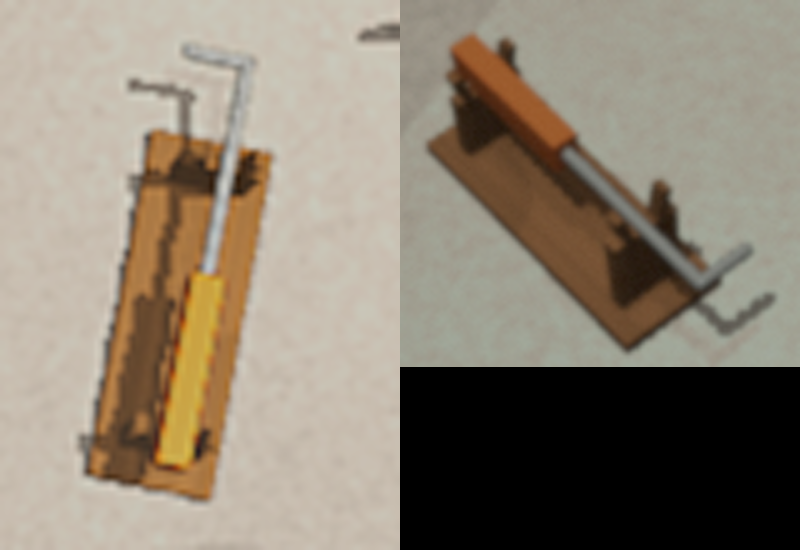

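The hook points to world +y, left in the top view, so the rod lies in its rest as described. The elbow is near (429.6,202.8) and the hook tip near (416.8,199.6) in the top picture. Next I measure the rod and box axes properly.

Run:
```python
from h import *
p=plane("top",[(420.7,244.5),(414.8,282.8)],.082); e=plane("top",[(429.2,202.4),(416.5,199.3)],.074)
print("handle ends",p.round(4).tolist(),"c",p.mean(0).round(4)); print("elbow,tip",e.round(4).tolist())
w=lambda v:np.degrees(np.arctan2(v[1],v[0])).round(2)
print("yaw handle",w(p[0]-p[1]),"len",np.linalg.norm(p[0]-p[1]),"yaw centre->elbow",w(e[0]-p.mean(0)),np.linalg.norm(e[0]-p.mean(0)),"hook",w(e[1]-e[0]))
b=cv2.imread("pics/scene0.png")
# scene crop scale 3.33: handle top face corners, elbow, tip
s=lambda x,y:(190+(x-400)*.3,270+y*.3)
q=plane("scene",[s(453,47),s(475,36),s(576,135),s(553,155)],.082);print("scene handle top corners",q.round(4).tolist(),q.mean(0).round(4), w((q[2]+q[3]-q[0]-q[1])))
e2=plane("scene",[s(707,276),s(748,248)],.074);print("scene elbow,tip",e2.round(4).tolist(),w(e2[0]-q.mean(0)))
for n in("top","scene"):
    p=cv2.imread(f"pics/{n}0.png"); d=np.load(f"pics/{n}0.npy"); P=pts(n,d); h=cv2.cvtColor(p,cv2.COLOR_BGR2HSV); H,S,V=[h[...,i].astype(int) for i in range(3)]
    m=(H>100)&(H<125)&(S>110)&(abs(P[...,2]-.113)<.012)&(abs(P[...,0]-.69)<.14)&(abs(P[...,1]-.045)<.15)
    k=np.argwhere(m)[:,::-1]; X=plane(n,k,.113)[:,:2]; print(n,rect(X))
    np.save(f"pics/{n}box.npy",X)
    r=((H<6)|(H>174))&(S>150)&(abs(P[...,0]-.657)<.03)&(abs(P[...,1]-.035)<.03)
    k=np.argwhere(r)[:,::-1]; print("post",plane(n,k.mean(0),.086),len(k),plane(n,k[k[:,1]==k[:,1].min()].mean(0),.09))
```

```text
handle ends [[0.5058, -0.2576, 0.082], [0.4032, -0.241, 0.082]] c [ 0.4545 -0.2493  0.082 ]
elbow,tip [[0.6233, -0.2833, 0.074], [0.6312, -0.249, 0.074]]
yaw handle -9.21 len 0.10390877453132445 yaw centre->elbow -11.39 0.1723472517663704 hook 76.97
scene handle top corners [[0.4084, -0.2461, 0.082], [0.4127, -0.2319, 0.082], [0.5122, -0.2525, 0.082], [0.5115, -0.271, 0.082]] [ 0.4612 -0.2504  0.082 ] -12.66
scene elbow,tip [[0.6292, -0.2786, 0.074], [0.6356, -0.2511, 0.074]] -9.53
top (array([692. ,  42.5]), array([201.4, 197. ]), 11.53)
post [[0.65493873 0.03496886 0.086     ]] 13 [[0.66106021 0.03734806 0.09      ]]
scene (array([699.1,  36.7]), array([198.7, 207.2]), 11.74)
post [[0.66135775 0.03120038 0.086     ]] 15 [[0.65933249 0.03517965 0.09      ]]
```

{"method": "send_rows", "body": {
  "plan": [
    [0, 0, 0, 0, 0.102],
    [0, 0, 0, 0, 0.102],
    [0, 0, 0, 0, 0.102],
    [0, 0, 0, 0, 0.102],
    [0, 0, 0, 0, 0.102],
    [0, 0.0141, -0.0276, 0.0026, 0],
    [0, 0.0141, -0.0276, 0.0026, 0],
    [0, 0.0141, -0.0276, 0.0026, 0],
    [0, 0.0141, -0.0276, 0.0026, 0],
    [0, 0.0141, -0.0276, 0.0026, 0],
    [0, 0.0141, -0.0276, 0.0026, 0],
    [0, 0.0141, -0.0276, 0.0026, 0],
    [0, 0.0141, -0.0276, 0.0026, 0],
    [0, 0.0141, -0.0276, 0.0026, 0],
    [0, 0.0141, -0.0276, 0.0026, 0],
    [0, 0.0141, -0.0276, 0.0026, 0],
    [0, 0.0141, -0.0276, 0.0026, 0],
    [0, 0.0141, -0.0276, 0.0026, 0],
    [0, 0.0141, -0.0276, 0.0026, 0],
    [0, 0, 0, 0, 0]
  ]
}}

```text
time_s: 1.77
position: [0.4649, -0.247, 0.1994]
tcp_rot: [[0.983, -0.185, -0.0], [-0.185, -0.983, 0.003], [-0.001, -0.003, -1.0]]
force: [-1.1, -0.1, 0.5]
opening: 1.002
grasp_force: 0.0
```

```bash
cat >> h.py <<'E'
def wplane(c,uv,z):
    uv=np.atleast_2d(uv).astype(float); a=np.c_[(uv[:,0]-c["cx"])/c["fx"],(uv[:,1]-c["cy"])/c["fy"]]
    t=np.linalg.norm(a,axis=1,keepdims=True); r=np.c_[a/t*np.sin(t),np.cos(t)]@np.array(c["rotation"]).T
    o=np.array(c["xyz"]); return o+r*((z-o[2])/r[:,2])[:,None]
def st():
    s=read_state(); R=np.array(s["tcp_rot"]); print("t",round(s["time_s"],2),"p",np.round(s["position"],4),"yaw",np.degrees(np.arctan2(R[1,0],R[0,0])).round(2),"tilt",R[:2,2].round(4),"F",np.round(s["force"],1),"M",np.round(s["moment"],2),"open",round(s["opening"],3),"g",round(s["grasp_force"],1)); return s
def go(s,xyz,yaw=None):
    "remaining turn (rad, +tool z) first, then shift in turned tool axes"
    R=np.array(s["tcp_rot"]); y0=np.arctan2(R[1,0],R[0,0]); y=y0 if yaw is None else np.radians(yaw)
    d=np.array(xyz)-s["position"]; c,n=np.cos(y),np.sin(y)
    print("turn",round(y0-y,4),"shift",np.round([c*d[0]+n*d[1],n*d[0]-c*d[1],-d[2]],4))
E
python3 - <<'E'
from h import *
s=st(); c=calibration("wrist"); p,d=capture("wrist"); cv2.imwrite("pics/w1.png",p); import pickle; pickle.dump(c,open("pics/w1.pkl","wb")); np.save("pics/w1.npy",d); print(c)
E
```

```text
t 1.77 p [ 0.4649 -0.247   0.1994] yaw -10.68 tilt [-0.0005  0.0033] F [-1.1 -0.1  0.5] M [ 0.09  0.03 -0.  ] open 1.002 g 0.0
{'fx': 371.64829954431775, 'fy': 371.64829954431775, 'cx': 319.4936812920072, 'cy': 244.12703309965875, 'xyz': array([ 0.53347636, -0.26001908,  0.34694699]), 'rotation': array([[-0.18471135, -0.94980962, -0.25247455],
       [-0.98278897,  0.17779308,  0.05015435],
       [-0.00274886,  0.25739328, -0.96630282]])}
```

View pics/w1.png

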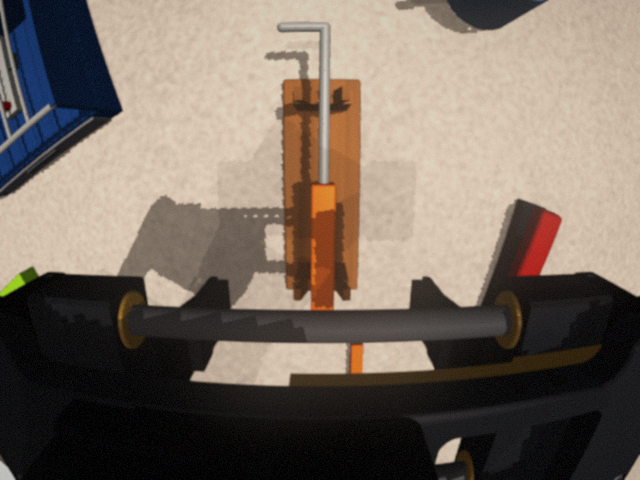

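The wrist view shows the handle's front edge at (311–335,184) and its sides running down to about (312–333,300). The elbow is at (325,27) and the hook tip at (279,27).

Run:
```python
from h import *
import pickle
c=pickle.load(open("pics/w1.pkl","rb")); p=cv2.imread("pics/w1.png"); h=cv2.cvtColor(p,cv2.COLOR_BGR2HSV)
m=(h[...,1]>190)&(h[...,2]>170)&(h[...,0]<20)
mid=[]
for v in range(188,295,8):
    u=np.flatnonzero(m[v,290:350])+290; mid.append((u.mean(),v)); 
    if v in(188,236,284): print(v,u.min(),u.max())
P=wplane(c,mid,.082); f=np.polyfit(P[:,0],P[:,1],1); print("yaw",np.degrees(np.arctan(f[0])), P[[0,-1]].round(4))
v0=np.flatnonzero(m[:,323])[0]; F=wplane(c,[(323,v0)],.082)[0]; print(v0,"front",F)
E=wplane(c,[(325.5,27),(279,27)],.073); print("elbow,tip",E.round(4))
y=np.arctan(f[0]); u=np.array([np.cos(y),np.sin(y)]); g=F[:2]-.045*u; print("grip",g,"grip via elbow",E[0,:2]-.165*u, "yaw shank",np.degrees(np.arctan2(*(E[0]-F)[[1,0]])))
s=st(); t=g+.012*u; go(s,[*t,.066],np.degrees(y))
```

```text
188 312 335<stdin>:7: RuntimeWarning: Mean of empty slice.
  ret = ret.dtype.type(ret / rcount)
Traceback (most recent call last):
ValueError: zero-size array to reduction operation minimum which has no identity
```

Run:
```python
from h import *
import pickle
c=pickle.load(open("pics/w1.pkl","rb")); p=cv2.imread("pics/w1.png"); h=cv2.cvtColor(p,cv2.COLOR_BGR2HSV)
print(h[[188,205,240,280],323].tolist(),h[[188,240,280],345].tolist())
m=(h[...,1]>200)&(h[...,0]<15)
mid=[]
for v in range(188,295,8):
    u=np.flatnonzero(m[v,300:345])+300
    if len(u)>15: mid.append((u.mean(),v)); print(v,u.min(),u.max(),end="; ")
P=wplane(c,mid,.082); f=np.polyfit(P[:,0],P[:,1],1); print("yaw",np.degrees(np.arctan(f[0])), P[[0,-1]].round(4))
F=wplane(c,[(323,184)],.082)[0]; print("front",F)
E=wplane(c,[(325.5,27),(279,27)],.073); print("elbow,tip",E.round(4))
y=np.arctan2(*(E[0]-F)[[1,0]]); u=np.array([np.cos(y),np.sin(y)]); g=F[:2]-.045*u; print("grip",g,"grip via elbow",E[0,:2]-.165*u, "yaw shank",np.degrees(y))
s=st(); t=g+.012*u; go(s,[*t,.066],np.degrees(y))
```

```text
[[15, 199, 219], [14, 201, 218], [10, 208, 137], [10, 209, 155]] [[13, 167, 163], [13, 172, 150], [13, 148, 88]]
212 311 333; 220 314 333; 228 312 333; 236 312 332; 244 311 332; 252 311 332; 260 311 332; 268 311 332; 276 311 330; 284 311 332; yaw -12.107629795747625 [[ 0.4876 -0.2524  0.082 ]
 [ 0.4332 -0.2411  0.082 ]]
front [ 0.5074088  -0.25692342  0.082     ]
elbow,tip [[ 0.6232 -0.2806  0.073 ]
 [ 0.6302 -0.2471  0.073 ]]
grip [ 0.46332122 -0.2479076 ] grip via elbow [ 0.46154571 -0.24754452] yaw shank -11.557518300298673
t 1.82 p [ 0.4639 -0.249   0.1996] yaw -10.69 tilt [-0.0011  0.0012] F [-0.2 -0.4  0.2] M [0.03 0.   0.  ] open 0.997 g 0.0
turn 0.0152 shift [ 0.0112 -0.001   0.1336]
```

{"method": "send_rows", "body": {
  "plan": [
    [0, 0.0112, -0.001, 0.01, 0.015],
    [0, 0, 0, 0.0155, 0],
    [0, 0, 0, 0.0155, 0],
    [0, 0, 0, 0.0155, 0],
    [0, 0, 0, 0.0155, 0],
    [0, 0, 0, 0.0155, 0],
    [0, 0, 0, 0.0155, 0],
    [0, 0, 0, 0.0155, 0],
    [0, 0, 0, 0.0151, 0],
    [0, 0, 0, 0, 0],
    [0, 0, 0, 0, 0],
    [0, 0, 0, 0, 0]
  ]
}}

```text
time_s: 2.82
position: [0.4744, -0.2536, 0.067]
tcp_rot: [[0.979, -0.205, 0.001], [-0.205, -0.979, -0.001], [0.001, 0.0, -1.0]]
force: [-0.3, 0.2, -0.1]
opening: 0.999
grasp_force: 0.0
```

```bash
python3 -c "
from h import *
st()"
```

```text
t 2.82 p [ 0.4744 -0.2536  0.067 ] yaw -11.86 tilt [ 0.0005 -0.0006] F [-0.3  0.2 -0.1] M [0.02 0.01 0.02] open 0.999 g 0.0
```

{"method": "send_rows", "body": {
  "plan": [
    [255, 0, 0, 0, 0],
    [255, 0, 0, 0, 0],
    [255, 0, 0, 0, 0],
    [255, 0, 0, 0, 0],
    [255, 0, 0, 0, 0],
    [255, 0, 0, 0, 0],
    [255, 0, 0, 0, 0],
    [255, 0, 0, 0, 0],
    [255, 0, 0, 0, 0],
    [255, 0, 0, 0, 0],
    [255, 0, 0, 0, 0],
    [255, 0, 0, 0, 0]
  ]
}}

```text
time_s: 3.82
position: [0.4742, -0.2526, 0.0665]
tcp_rot: [[0.979, -0.205, -0.0], [-0.205, -0.979, 0.0], [-0.0, -0.0, -1.0]]
force: [0.6, -0.2, 0.0]
opening: 0.205
grasp_force: 30.0
```

```bash
python3 -c "
from h import *
st()"
```

```text
t 3.82 p [ 0.4742 -0.2526  0.0665] yaw -11.81 tilt [-0.0003  0.0004] F [ 0.6 -0.2  0. ] M [ 0.19  0.02 -0.05] open 0.205 g 30.0
```

{"method": "send_rows", "body": {
  "plan": [
    [255, 0, 0, -0.004, 0],
    [255, 0, 0, -0.008, 0],
    [255, 0, 0, -0.012, 0],
    [255, 0, 0, -0.012, 0],
    [255, 0, 0, -0.012, 0],
    [255, 0, 0, -0.012, 0],
    [255, 0, 0, -0.012, 0],
    [255, 0, 0, -0.012, 0],
    [255, 0, 0, -0.01, 0],
    [255, 0, 0, -0.006, 0],
    [255, 0, 0, 0, 0],
    [255, 0, 0, 0, 0],
    [255, 0, 0, 0, 0]
  ]
}}

```text
time_s: 4.9
position: [0.4739, -0.2524, 0.166]
tcp_rot: [[0.979, -0.205, -0.001], [-0.205, -0.979, 0.001], [-0.001, -0.001, -1.0]]
force: [-0.4, 0.3, -2.6]
opening: 0.206
grasp_force: 30.0
```

Run:
```python
from h import *
import pickle
s=st(); c=calibration("wrist"); p,d=capture("wrist"); cv2.imwrite("pics/w2.png",p); pickle.dump(c,open("pics/w2.pkl","wb")); np.save("pics/w2.npy",d)
p,d=capture("scene"); cv2.imwrite("pics/scene2.png",p)
# pre-insert pose: box yaw, lane y=-52, hook 25 mm before front
y=np.radians(11.6); B=np.array([.695,.041]); ux=np.array([np.cos(y),np.sin(y)]); uy=np.array([-ux[1],ux[0]])
g=B+ux*(-.100-.03-.165+.012)+uy*-.052; print("TCP pre",g, "r",np.hypot(*g)); go(s,[*g,.146],11.6)
```

```text
t 4.9 p [ 0.4739 -0.2524  0.166 ] yaw -11.82 tilt [-0.0011  0.0009] F [-0.4  0.3 -2.6] M [-0.05  0.03  0.  ] open 0.206 g 30.0
TCP pre [ 0.42823626 -0.06684296] r 0.43342158818306614
turn -0.4087 shift [-0.0074 -0.191   0.02  ]
```

View pics/w2.png

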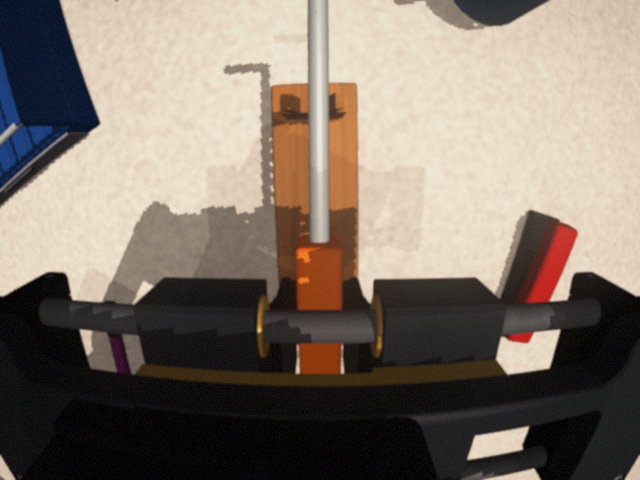

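The rod came up straight along the tool axis: shank at column 318 and handle front edge at row 243. The rest is empty below it. I'll carry it to the lane in front of the box.

{"method": "send_rows", "body": {
  "plan": [
    [255, 0, 0, 0, -0.0817],
    [255, 0, 0, 0, -0.0817],
    [255, 0, 0, 0, -0.0817],
    [255, 0, 0, 0, -0.0818],
    [255, 0, 0, 0, -0.0818],
    [255, -0.0007, -0.0191, 0, 0],
    [255, -0.0007, -0.0191, 0, 0],
    [255, -0.0007, -0.0191, 0, 0],
    [255, -0.0007, -0.0191, 0, 0],
    [255, -0.0007, -0.0191, 0, 0],
    [255, -0.0007, -0.0191, 0, 0],
    [255, -0.0007, -0.0191, 0, 0],
    [255, -0.0008, -0.0191, 0, 0],
    [255, -0.0008, -0.0191, 0, 0],
    [255, -0.0008, -0.0191, 0, 0],
    [255, 0, 0, 0, 0],
    [255, 0, 0, 0, 0],
    [255, 0, 0, 0, 0]
  ]
}}

```text
time_s: 6.5
position: [0.4295, -0.0678, 0.1665]
tcp_rot: [[0.98, 0.201, 0.001], [0.201, -0.98, -0.001], [0.001, 0.001, -1.0]]
force: [0.7, -0.8, -1.6]
opening: 0.203
grasp_force: 30.0
```

Run:
```python
from h import *
import pickle
s=st(); c=calibration("wrist"); p,d=capture("wrist"); cv2.imwrite("pics/w3.png",p); pickle.dump(c,open("pics/w3.pkl","wb")); np.save("pics/w3.npy",d)
for n in("top","scene"):
    p,d=capture(n); cv2.imwrite(f"pics/{n}3.png",p); np.save(f"pics/{n}3.npy",d)
```

```text
t 6.5 p [ 0.4295 -0.0678  0.1665] yaw 11.62 tilt [ 0.0009 -0.0007] F [ 0.7 -0.8 -1.6] M [-0.05  0.01  0.03] open 0.203 g 30.0
```

View pics/w3.png

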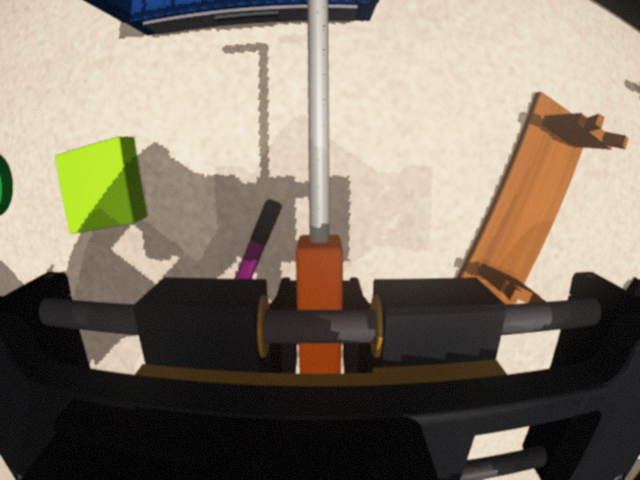

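The wrist view shows the box's front base edge from about (138,33) to (373,18). The shank is at column 319, and the notes block and marker lie clear below. Next I check the hook against the post in the two fixed views.

Run:
```python
from h import *
import pickle
c=pickle.load(open("pics/w3.pkl","rb"))
q=wplane(c,[(138,33),(373,18)],0.0); d=q[0]-q[1]; print("front base corners",q.round(4).tolist(),np.linalg.norm(d),"yaw",np.degrees(np.arctan2(-d[0],d[1])))
a=cv2.imread("pics/top3.png")[120:280,250:360]; b=cv2.imread("pics/scene3.png")[190:340,270:480]
o=np.zeros((560,800,3),np.uint8); A=cv2.resize(a,(385,560),interpolation=cv2.INTER_CUBIC); B=cv2.resize(b,(415,296),interpolation=cv2.INTER_CUBIC); o[:,:385]=A;o[:296,385:]=B
cv2.imwrite("pics/crop3.png",o)
```

```text
front base corners [[0.5784, 0.1325, 0.0], [0.6206, -0.0747, 0.0]] 0.21150988317894123 yaw 11.508099609751968
```

View pics/crop3.png

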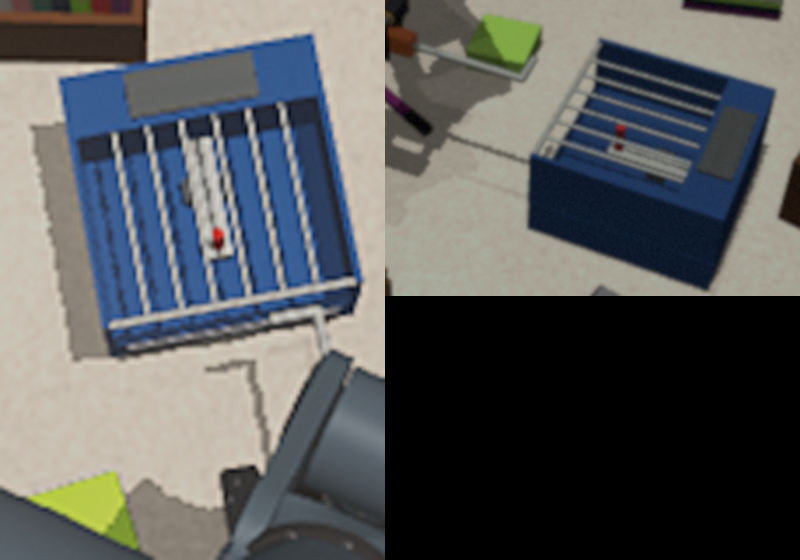

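The crop shows the post at (217,236) in the top half, the hook's elbow at (322,314) and its tip at (272,318), just in front of the bars. The bolt bar runs back from the post.

Run:
```python
from h import *
s=st(); y=np.radians(11.6); ux=np.array([np.cos(y),np.sin(y)]); uy=np.array([-ux[1],ux[0]])
T=s["position"][:2]; g=T-.012*ux
print("elbow predicted",g+.165*ux)
t=lambda x,y:(250+x/3.5-.4,120+y/3.5-.4)
e=plane("top",[t(322,314),t(272,318)],.172)[:,:2]; print("elbow,tip top",e)
f=lambda x,y:(270+(x-385)/1.976-.25,190+y/1.976-.25)
e2=plane("scene",[f(526,76),f(535,60)],.172)[:,:2]; print("elbow,tip scene",e2)
p=plane("top",[t(217,234)],.088)[0,:2]; p2=plane("scene",[f(621,130)],.088)[0,:2]; print("post",p,p2)
P=np.array([.658,.034])
for q in(g+.165*ux,e[0],e2[0]): 
  for r in (P,p,p2): print("elbow - post in box axes",((q-r)@ux).round(4),((q-r)@uy).round(4))
# front edge line: bars' front crossbar; pre depth
```

```text
t 6.65 p [ 0.4295 -0.0682  0.1665] yaw 11.54 tilt [ 0.0008 -0.0005] F [ 0.1  0.5 -2. ] M [0.04 0.02 0.01] open 0.209 g 30.0
elbow predicted [ 0.57936306 -0.03739335]
elbow,tip top [[ 0.57655926 -0.04226956]
 [ 0.57288799 -0.00618503]]
elbow,tip scene [[ 0.58367119 -0.03381759]
 [ 0.5772607  -0.00885699]]
post [0.65759745 0.03567524] [0.66109149 0.03335795]
elbow - post in box axes -0.0914 -0.0541
elbow - post in box axes -0.0913 -0.0558
elbow - post in box axes -0.0943 -0.0529
elbow - post in box axes -0.0951 -0.0583
elbow - post in box axes -0.0951 -0.0601
elbow - post in box axes -0.098 -0.0571
elbow - post in box axes -0.0864 -0.0515
elbow - post in box axes -0.0864 -0.0532
elbow - post in box axes -0.0893 -0.0502
```

{"method": "send_rows", "body": {
  "plan": [
    [255, 0, 0, 0.0117, 0],
    [255, 0, 0, 0.0117, 0],
    [255, 0, 0, 0.0117, 0],
    [255, 0, 0, 0.0117, 0],
    [255, 0, 0, 0.0117, 0],
    [255, 0, 0, 0.0117, 0],
    [255, 0, 0, 0.0117, 0],
    [255, 0, 0, 0.0117, 0],
    [255, 0, 0, 0, 0],
    [255, 0, 0, 0, 0],
    [255, 0, 0, 0, 0]
  ]
}}

```text
time_s: 7.57
position: [0.4293, -0.0677, 0.0732]
tcp_rot: [[0.98, 0.2, 0.001], [0.2, -0.98, -0.0], [0.001, 0.0, -1.0]]
force: [-0.4, -0.0, -2.2]
opening: 0.203
grasp_force: 30.0
```

Run:
```python
from h import *
s=st(); c=calibration("wrist"); p,d=capture("wrist"); cv2.imwrite("pics/w4.png",p)
R=np.array(c["rotation"]);o=np.array(c["xyz"])
for v in range(4,240,30):
    a=np.array([(319-c["cx"])/c["fx"],(v-c["cy"])/c["fy"]]);t=np.linalg.norm(a); r=np.r_[a/t*np.tan(t),1]; print(v,(o+R@r*d[v,319]).round(4))
for n in("top","scene"):
    p,d=capture(n); cv2.imwrite(f"pics/{n}4.png",p)
a=cv2.imread("pics/top4.png")[170:240,290:360]; b=cv2.imread("pics/scene4.png")[210:280,320:420]
o=np.zeros((560,800,3),np.uint8); o[:400,:400]=cv2.resize(a,(400,400),interpolation=cv2.INTER_CUBIC); o[:280,400:]=cv2.resize(b,(400,280),interpolation=cv2.INTER_CUBIC)
cv2.imwrite("pics/crop4.png",o)
```

```text
t 7.57 p [ 0.4293 -0.0677  0.0732] yaw 11.57 tilt [ 0.0007 -0.0003] F [-0.4 -0.  -2.2] M [-0.02  0.06  0.06] open 0.203 g 30.0
4 [ 0.554  -0.0416  0.0795]
34 [ 0.5412 -0.0442  0.0798]
64 [ 0.5292 -0.0467  0.08  ]
94 [ 0.5177 -0.049   0.0793]
124 [ 0.5064 -0.0514  0.0796]
154 [ 0.4952 -0.0537  0.08  ]
184 [ 0.484  -0.0559  0.0798]
214 [ 0.4726 -0.0583  0.0794]
```

View pics/crop4.png

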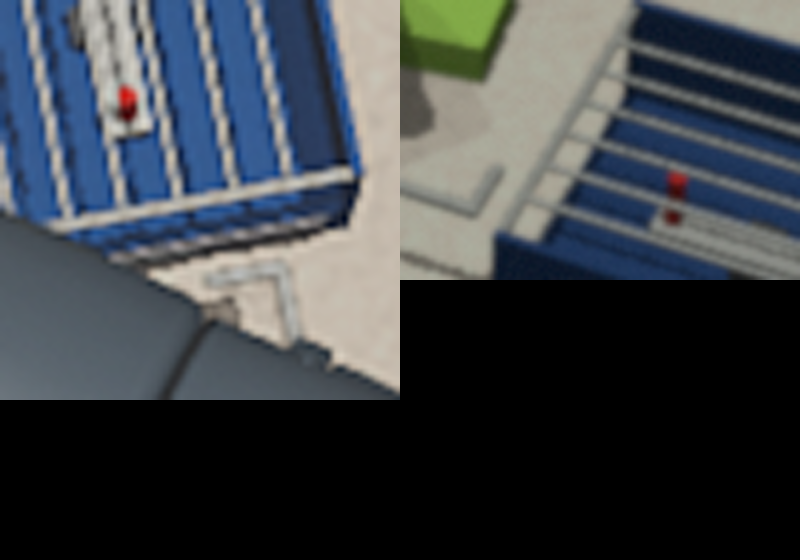

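The hook hangs level in front of the bay: elbow at (287,268) and tip at (208,277) in the top half, post at (127,97). In the scene half the elbow is at (476,210) and the post at (678,180).

Run:
```python
from h import *
y=np.radians(11.6); ux=np.array([np.cos(y),np.sin(y)]); uy=np.array([-ux[1],ux[0]])
A=lambda x,y:(290+x/5.714-.4,170+y/5.714-.4); B=lambda x,y:(320+(x-400)/4-.4,210+y/4-.4)
for n,e,p in(("top",[A(287,268),A(208,277)],A(127,97)),("scene",[B(476,208),B(498,173)],B(678,181))):
    e=plane(n,e,.076)[:,:2]; p=plane(n,[p],.087)[0,:2]; print(n,e.round(4),p.round(4),"elbow-post",((e[0]-p)@ux).round(4),((e[0]-p)@uy).round(4),"tip y",((e[1]-p)@uy).round(4))
```

```text
top [[ 0.5791 -0.0418]
 [ 0.574  -0.0047]] [0.6576 0.0351] elbow-post -0.0923 -0.0595 tip y -0.0221
scene [[ 0.5805 -0.0338]
 [ 0.575  -0.0059]] [0.6594 0.0359] elbow-post -0.0914 -0.0524 tip y -0.0239
```

{"method": "send_rows", "body": {
  "plan": [
    [255, 0.005, 0, 0, 0],
    [255, 0.0095, 0, 0, 0],
    [255, 0.0095, 0, 0, 0],
    [255, 0.0095, 0, 0, 0],
    [255, 0.0095, 0, 0, 0],
    [255, 0.0095, 0, 0, 0],
    [255, 0.0095, 0, 0, 0],
    [255, 0.0095, 0, 0, 0],
    [255, 0.0095, 0, 0, 0],
    [255, 0.0095, 0, 0, 0],
    [255, 0.0095, 0, 0, 0],
    [255, 0.008, 0, 0, 0],
    [255, 0, 0, 0, 0],
    [255, 0, 0, 0, 0],
    [255, 0, 0, 0, 0]
  ]
}}

```text
time_s: 8.97
position: [0.5337, -0.0452, 0.0728]
tcp_rot: [[0.98, 0.201, -0.002], [0.201, -0.98, 0.0], [-0.001, -0.001, -1.0]]
force: [0.4, -0.1, -2.3]
opening: 0.204
grasp_force: 30.0
```

Run:
```python
from h import *
st()
for n in("top","scene"):
    p,d=capture(n); cv2.imwrite(f"pics/{n}5.png",p)
a=cv2.imread("pics/top5.png")[150:220,280:350]; b=cv2.imread("pics/scene5.png")[210:280,340:440]
o=np.zeros((400,800,3),np.uint8); o[:400,:400]=cv2.resize(a,(400,400),interpolation=cv2.INTER_CUBIC); o[:280,400:]=cv2.resize(b,(400,280),interpolation=cv2.INTER_CUBIC)
cv2.imwrite("pics/crop5.png",o)
```

```text
t 8.97 p [ 0.5337 -0.0452  0.0728] yaw 11.61 tilt [-0.0016  0.0004] F [ 0.4 -0.1 -2.3] M [0.06 0.   0.  ] open 0.204 g 30.0
```

View pics/crop5.png

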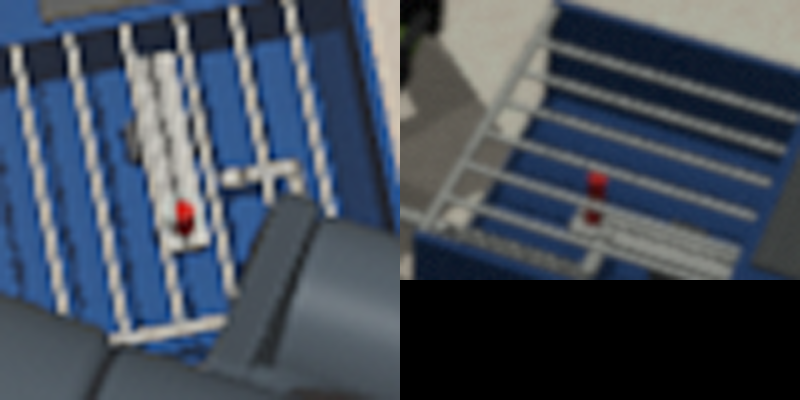

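{"method": "send_rows", "body": {
  "plan": [
    [255, 0, -0.005, 0, 0],
    [255, 0, -0.006, 0, 0],
    [255, 0, -0.006, 0, 0],
    [255, 0, -0.006, 0, 0],
    [255, 0, -0.006, 0, 0],
    [255, 0, -0.005, 0, 0],
    [255, 0, -0.003, 0, 0],
    [255, 0, -0.003, 0, 0],
    [255, 0, 0, 0, 0],
    [255, 0, 0, 0, 0]
  ]
}}

```text
time_s: 9.9
position: [0.5266, -0.0061, 0.073]
tcp_rot: [[0.98, 0.201, 0.0], [0.201, -0.98, -0.0], [0.0, 0.0, -1.0]]
force: [-1.2, -0.6, -2.3]
opening: 0.202
grasp_force: 30.0
```

Run:
```python
from h import *
st()
for n in("top","scene"):
    p,d=capture(n); cv2.imwrite(f"pics/{n}6.png",p)
a=cv2.imread("pics/top6.png")[150:220,280:350]; b=cv2.imread("pics/scene6.png")[210:280,340:440]
o=np.zeros((400,800,3),np.uint8); o[:400,:400]=cv2.resize(a,(400,400),interpolation=cv2.INTER_CUBIC); o[:280,400:]=cv2.resize(b,(400,280),interpolation=cv2.INTER_CUBIC)
cv2.imwrite("pics/crop6.png",o)
```

```text
t 9.9 p [ 0.5266 -0.0061  0.073 ] yaw 11.62 tilt [ 0.0002 -0.0001] F [-1.2 -0.6 -2.3] M [ 0.04 -0.05  0.02] open 0.202 g 30.0
```

View pics/crop6.png

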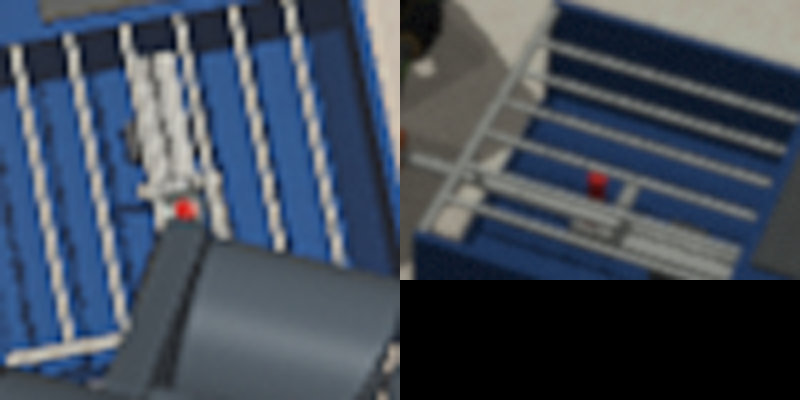

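The hook now lies behind the post. In the top half its tip is at (142,190) and the elbow near (212,178), with the post between them at (185,210). Now I pull gently.

{"method": "send_rows", "body": {
  "plan": [
    [255, -0.001, 0, 0, 0],
    [255, -0.0013, 0, 0, 0],
    [255, -0.0013, 0, 0, 0],
    [255, -0.0013, 0, 0, 0],
    [255, -0.0013, 0, 0, 0],
    [255, -0.0013, 0, 0, 0],
    [255, -0.0013, 0, 0, 0],
    [255, -0.0013, 0, 0, 0],
    [255, -0.0013, 0, 0, 0],
    [255, -0.0013, 0, 0, 0],
    [255, -0.0013, 0, 0, 0],
    [255, -0.0013, 0, 0, 0],
    [255, -0.0013, 0, 0, 0],
    [255, -0.0013, 0, 0, 0],
    [255, -0.0013, 0, 0, 0],
    [255, -0.0013, 0, 0, 0],
    [255, -0.0013, 0, 0, 0],
    [255, -0.0013, 0, 0, 0],
    [255, -0.0013, 0, 0, 0]
  ]
}}

```text
time_s: 11.58
position: [0.5026, -0.0112, 0.073]
tcp_rot: [[0.98, 0.201, 0.0], [0.201, -0.98, -0.0], [0.0, 0.0, -1.0]]
force: [2.7, 0.3, -1.8]
opening: 0.201
grasp_force: 30.0
```

```bash
cat >> h.py <<'E'
UX=np.array([np.cos(np.radians(11.6)),np.sin(np.radians(11.6))]); UY=np.array([-UX[1],UX[0]])
def bx():
    s=st(); f=np.array(s["force"][:2]); p=np.array(s["position"][:2]); print("box axes F",(f@UX).round(2),(f@UY).round(2),"pos",(p@UX).round(4),(p@UY).round(4)); return s
E
python3 - <<'E'
from h import *
bx()
p,d=capture("scene"); cv2.imwrite("pics/scene7.png",p)
for n in ("top","scene"):
    p,d=capture(n); h=cv2.cvtColor(p,cv2.COLOR_BGR2HSV); H,S,V=[h[...,i].astype(int) for i in range(3)]; P=pts(n,d)
    r=((H<6)|(H>174))&(S>150)&(abs(P[...,0]-.645)<.06)&(abs(P[...,1]-.035)<.03)
    k=np.argwhere(r)[:,::-1]; print(n,"post",plane(n,k.mean(0),.086)[0,:2]@UX,len(k))
E
```

```text
t 11.58 p [ 0.5026 -0.0112  0.073 ] yaw 11.6 tilt [ 0.0002 -0.    ] F [ 2.7  0.3 -1.8] M [ 0.17 -0.4  -0.04] open 0.201 g 30.0
box axes F 2.71 -0.3 pos 0.4901 -0.112
top post 0.631714959761364 12
scene post 0.6354189302883722 13
```

{"method": "send_rows", "body": {
  "plan": [
    [255, -0.001, 0, 0, 0],
    [255, -0.001, 0, 0, 0],
    [255, -0.001, 0, 0, 0],
    [255, -0.001, 0, 0, 0],
    [255, -0.001, 0, 0, 0],
    [255, -0.001, 0, 0, 0],
    [255, -0.001, 0, 0, 0],
    [255, 0, 0, 0, 0]
  ]
}}

```text
time_s: 12.4
position: [0.4954, -0.0126, 0.073]
tcp_rot: [[0.98, 0.201, -0.0], [0.201, -0.98, 0.0], [-0.0, -0.0, -1.0]]
force: [2.7, 1.2, -1.9]
opening: 0.202
grasp_force: 30.0
```

```bash
cat >> h.py <<'E'
def av(n=8):
    f=[];p=[]
    for i in range(n):
        s=read_state(); f.append(np.array(s["force"][:2])@UX); p.append(np.array(s["position"][:2])@UX); capture("top")
    print("F",np.mean(f).round(2),"sd",np.std(f).round(2),"pos",np.mean(p).round(5),"t",round(s["time_s"],2),"open",round(s["opening"],3))
E
python3 -c "
from h import *
bx(); av()"
```

```text
t 12.4 p [ 0.4954 -0.0126  0.073 ] yaw 11.6 tilt [-0.0005  0.0001] F [ 2.7  1.2 -1.9] M [ 0.09 -0.36 -0.11] open 0.202 g 30.0
box axes F 2.88 0.64 pos 0.4828 -0.1119
F 1.9 sd 0.51 pos 0.48279 t 12.75 open 0.209
```

{"method": "send_rows", "body": {
  "plan": [
    [255, 0.0001, 0, 0, 0],
    [255, 0, 0, 0, 0]
  ]
}}

```text
time_s: 12.97
position: [0.4955, -0.0125, 0.0729]
tcp_rot: [[0.98, 0.201, -0.001], [0.201, -0.98, 0.0], [-0.001, -0.0, -1.0]]
force: [1.6, 0.2, -2.6]
opening: 0.203
grasp_force: 30.0
```

```bash
python3 -c "
from h import *
av()"
```

```text
F 1.18 sd 0.56 pos 0.48289 t 13.32 open 0.204
```

{"method": "send_rows", "body": {
  "plan": [
    [255, 0.0001, 0, 0, 0],
    [255, 0, 0, 0, 0]
  ]
}}

```text
time_s: 13.53
position: [0.4956, -0.0124, 0.0729]
tcp_rot: [[0.98, 0.201, -0.001], [0.201, -0.98, 0.0], [-0.001, -0.0, -1.0]]
force: [-0.3, -0.1, -2.5]
opening: 0.208
grasp_force: 30.0
```

```bash
python3 -c "
from h import *
av()"
```

```text
F 0.17 sd 0.53 pos 0.48302 t 13.88 open 0.198
```

Backing off lost about 0.9 N per 0.1 mm, so the stiffness is about 9 N/mm. That makes 1.5 mm feeling steps safe.

{"method": "send_rows", "body": {
  "plan": [
    [255, -0.0005, 0, 0, 0],
    [255, -0.0005, 0, 0, 0],
    [255, -0.0005, 0, 0, 0],
    [255, -0.0002, 0, 0, 0]
  ]
}}

```text
time_s: 14.27
position: [0.4952, -0.0129, 0.0731]
tcp_rot: [[0.98, 0.201, 0.002], [0.201, -0.98, -0.0], [0.002, 0.001, -1.0]]
force: [2.4, 0.4, -3.4]
opening: 0.209
grasp_force: 30.0
```

```bash
python3 -c "
from h import *
bx()"
```

```text
t 14.27 p [ 0.4952 -0.0129  0.0731] yaw 11.6 tilt [ 0.002  -0.0002] F [ 2.4  0.4 -3.4] M [ 0.2  -0.36  0.06] open 0.209 g 30.0
box axes F 2.48 -0.09 pos 0.4825 -0.1123
```

{"method": "send_rows", "body": {
  "plan": [
    [255, -0.0005, 0, 0, 0],
    [255, -0.0005, 0, 0, 0],
    [255, -0.0005, 0, 0, 0],
    [255, 0, 0, 0, 0]
  ]
}}

```text
time_s: 14.6
position: [0.4929, -0.0132, 0.073]
tcp_rot: [[0.98, 0.201, 0.0], [0.201, -0.98, -0.0], [0.0, 0.0, -1.0]]
force: [3.0, 1.0, -2.8]
opening: 0.204
grasp_force: 30.0
```

```bash
python3 -c "
from h import *
bx();av(2)"
```

```text
t 14.6 p [ 0.4929 -0.0132  0.073 ] yaw 11.6 tilt [ 0.0004 -0.    ] F [ 3.   1.  -2.8] M [ 0.19 -0.42  0.05] open 0.204 g 30.0
box axes F 3.17 0.42 pos 0.4802 -0.112
F 2.94 sd 0.23 pos 0.48022 t 14.65 open 0.205
```

{"method": "send_rows", "body": {
  "plan": [
    [255, -0.0005, 0, 0, 0],
    [255, -0.0005, 0, 0, 0],
    [255, -0.0005, 0, 0, 0],
    [255, 0, 0, 0, 0]
  ]
}}

```text
time_s: 15.03
position: [0.4912, -0.0135, 0.073]
tcp_rot: [[0.98, 0.201, -0.0], [0.201, -0.98, 0.0], [-0.0, -0.0, -1.0]]
force: [2.7, 1.0, -2.8]
opening: 0.207
grasp_force: 30.0
```

{"method": "send_rows", "body": {
  "plan": [
    [255, -0.0005, 0, 0, 0],
    [255, -0.0005, 0, 0, 0],
    [255, -0.0005, 0, 0, 0],
    [255, 0, 0, 0, 0]
  ]
}}

```text
time_s: 15.37
position: [0.4897, -0.0138, 0.0729]
tcp_rot: [[0.98, 0.201, -0.0], [0.201, -0.98, 0.0], [-0.0, -0.0, -1.0]]
force: [2.2, 0.3, -2.4]
opening: 0.208
grasp_force: 30.0
```

{"method": "send_rows", "body": {
  "plan": [
    [255, -0.0005, 0, 0, 0],
    [255, -0.0005, 0, 0, 0],
    [255, -0.0006, 0, 0, 0],
    [255, 0, 0, 0, 0]
  ]
}}

```text
time_s: 15.7
position: [0.4881, -0.0141, 0.073]
tcp_rot: [[0.98, 0.201, -0.0], [0.201, -0.98, 0.0], [-0.0, -0.0, -1.0]]
force: [3.0, 0.7, -2.6]
opening: 0.206
grasp_force: 30.0
```

{"method": "send_rows", "body": {
  "plan": [
    [255, -0.0005, 0, 0, 0],
    [255, -0.0005, 0, 0, 0],
    [255, -0.0006, 0, 0, 0],
    [255, 0, 0, 0, 0]
  ]
}}

```text
time_s: 16.03
position: [0.4866, -0.0144, 0.0729]
tcp_rot: [[0.98, 0.201, -0.0], [0.201, -0.98, 0.0], [-0.0, -0.0, -1.0]]
force: [2.8, 0.1, -1.6]
opening: 0.202
grasp_force: 30.0
```

{"method": "send_rows", "body": {
  "plan": [
    [255, -0.0005, 0, 0, 0],
    [255, -0.0005, 0, 0, 0],
    [255, -0.0006, 0, 0, 0],
    [255, 0, 0, 0, 0]
  ]
}}

```text
time_s: 16.37
position: [0.485, -0.0147, 0.0729]
tcp_rot: [[0.98, 0.201, -0.0], [0.201, -0.98, 0.0], [-0.0, -0.0, -1.0]]
force: [2.4, 0.6, -1.9]
opening: 0.202
grasp_force: 30.0
```

{"method": "send_rows", "body": {
  "plan": [
    [255, -0.0005, 0, 0, 0],
    [255, -0.0005, 0, 0, 0],
    [255, -0.0006, 0, 0, 0],
    [255, 0, 0, 0, 0]
  ]
}}

```text
time_s: 16.7
position: [0.4834, -0.015, 0.073]
tcp_rot: [[0.98, 0.201, -0.0], [0.201, -0.98, 0.0], [-0.0, -0.0, -1.0]]
force: [2.4, 1.9, -1.9]
opening: 0.206
grasp_force: 30.0
```

{"method": "send_rows", "body": {
  "plan": [
    [255, -0.0005, 0, 0, 0],
    [255, -0.0005, 0, 0, 0],
    [255, -0.0006, 0, 0, 0],
    [255, 0, 0, 0, 0]
  ]
}}

```text
time_s: 17.03
position: [0.4819, -0.0154, 0.0729]
tcp_rot: [[0.98, 0.201, -0.0], [0.201, -0.98, 0.0], [-0.0, -0.0, -1.0]]
force: [2.8, 0.5, -2.3]
opening: 0.201
grasp_force: 30.0
```

{"method": "send_rows", "body": {
  "plan": [
    [255, -0.0005, 0, 0, 0],
    [255, -0.0005, 0, 0, 0],
    [255, -0.0006, 0, 0, 0],
    [255, 0, 0, 0, 0]
  ]
}}

```text
time_s: 17.37
position: [0.4811, -0.0158, 0.0731]
tcp_rot: [[0.98, 0.201, 0.001], [0.201, -0.98, -0.0], [0.001, 0.0, -1.0]]
force: [4.7, 2.4, -2.5]
opening: 0.204
grasp_force: 30.0
```

```bash
python3 -c "
from h import *
bx();av(4)"
```

```text
t 17.37 p [ 0.4811 -0.0158  0.0731] yaw 11.6 tilt [ 0.0015 -0.0002] F [ 4.7  2.4 -2.5] M [ 0.23 -0.59  0.  ] open 0.204 g 30.0
box axes F 5.11 1.43 pos 0.4681 -0.1122
F 4.92 sd 0.45 pos 0.46811 t 17.52 open 0.204
```

{"method": "send_rows", "body": {
  "plan": [
    [255, -0.0002, 0, 0, 0],
    [255, -0.0002, 0, 0, 0],
    [255, 0, 0, 0, 0]
  ]
}}

```text
time_s: 17.82
position: [0.4811, -0.0159, 0.0731]
tcp_rot: [[0.98, 0.201, 0.002], [0.201, -0.98, -0.0], [0.002, 0.001, -1.0]]
force: [5.2, 1.9, -3.2]
opening: 0.203
grasp_force: 30.0
```

```bash
python3 -c "
from h import *
bx();av(3)"
```

```text
t 17.82 p [ 0.4811 -0.0159  0.0731] yaw 11.6 tilt [ 0.0021 -0.0003] F [ 5.2  1.9 -3.2] M [ 0.33 -0.78  0.03] open 0.203 g 30.0
box axes F 5.5 0.78 pos 0.468 -0.1123
F 5.66 sd 0.32 pos 0.46805 t 17.92 open 0.201
```

{"method": "send_rows", "body": {
  "plan": [
    [255, -0.0003, 0, 0, 0],
    [255, -0.0003, 0, 0, 0],
    [255, -0.0003, 0, 0, 0],
    [255, -0.0003, 0, 0, 0],
    [255, 0, 0, 0, 0]
  ]
}}

```text
time_s: 18.38
position: [0.4811, -0.0162, 0.0732]
tcp_rot: [[0.98, 0.201, 0.004], [0.201, -0.98, -0.001], [0.004, 0.002, -1.0]]
force: [8.0, 3.0, -1.8]
opening: 0.205
grasp_force: 30.0
```

```bash
python3 -c "
from h import *
bx();av(3)"
```

```text
t 18.38 p [ 0.4811 -0.0162  0.0732] yaw 11.6 tilt [ 0.0045 -0.0007] F [ 8.   3.  -1.8] M [ 0.47 -1.    0.13] open 0.205 g 30.0
box axes F 8.45 1.29 pos 0.468 -0.1126
F 8.19 sd 0.36 pos 0.46797 t 18.48 open 0.202
```

{"method": "send_rows", "body": {
  "plan": [
    [255, -0.0003, 0, 0, 0],
    [255, -0.0003, 0, 0, 0],
    [255, -0.0003, 0, 0, 0],
    [255, -0.0003, 0, 0, 0],
    [255, -0.0003, 0, 0, 0],
    [255, -0.0003, 0, 0, 0],
    [255, 0, 0, 0, 0],
    [255, 0, 0, 0, 0]
  ]
}}

```text
time_s: 19.2
position: [0.4811, -0.0167, 0.0735]
tcp_rot: [[0.98, 0.201, 0.008], [0.201, -0.98, -0.001], [0.008, 0.003, -1.0]]
force: [10.2, 5.3, -4.1]
opening: 0.204
grasp_force: 30.0
```

```bash
python3 -c "
from h import *
bx();av(5)"
```

```text
t 19.2 p [ 0.4811 -0.0167  0.0735] yaw 11.61 tilt [ 0.0083 -0.0012] F [10.2  5.3 -4.1] M [ 0.75 -1.36  0.22] open 0.204 g 30.0
box axes F 11.08 3.18 pos 0.4679 -0.1131
F 10.93 sd 0.43 pos 0.46789 t 19.4 open 0.201
```

{"method": "send_rows", "body": {
  "plan": [
    [255, -0.0003, 0, 0, 0],
    [255, -0.0002, 0, 0, 0],
    [255, 0, 0, 0, 0],
    [255, 0, 0, 0, 0],
    [255, 0, 0, 0, 0],
    [255, 0, 0, 0, 0],
    [255, 0, 0, 0, 0],
    [255, 0, 0, 0, 0],
    [255, 0, 0, 0, 0],
    [255, 0, 0, 0, 0],
    [255, 0, 0, 0, 0],
    [255, 0, 0, 0, 0],
    [255, 0, 0, 0, 0],
    [255, 0, 0, 0, 0],
    [255, 0, 0, 0, 0],
    [255, 0, 0, 0, 0],
    [255, 0, 0, 0, 0],
    [255, 0, 0, 0, 0],
    [255, 0, 0, 0, 0],
    [255, 0, 0, 0, 0]
  ]
}}

```text
time_s: 21.12
position: [0.4811, -0.0168, 0.0736]
tcp_rot: [[0.979, 0.201, 0.009], [0.201, -0.98, -0.001], [0.009, 0.003, -1.0]]
force: [11.0, 5.1, -3.2]
opening: 0.203
grasp_force: 30.0
```

```bash
python3 -c "
from h import *
bx();av(5)"
```

```text
t 21.12 p [ 0.4811 -0.0168  0.0736] yaw 11.62 tilt [ 0.0093 -0.0014] F [11.   5.1 -3.2] M [ 0.73 -1.51  0.32] open 0.203 g 30.0
box axes F 11.83 2.73 pos 0.4679 -0.1132
F 11.4 sd 0.64 pos 0.46786 t 21.32 open 0.203
```

{"method": "send_rows", "body": {
  "plan": [
    [255, -0.0003, 0, 0, 0],
    [255, 0, 0, 0, 0],
    [255, 0, 0, 0, 0],
    [255, 0, 0, 0, 0],
    [255, 0, 0, 0, 0],
    [255, 0, 0, 0, 0],
    [255, 0, 0, 0, 0],
    [255, 0, 0, 0, 0],
    [255, 0, 0, 0, 0],
    [255, 0, 0, 0, 0],
    [255, 0, 0, 0, 0],
    [255, 0, 0, 0, 0],
    [255, 0, 0, 0, 0],
    [255, 0, 0, 0, 0],
    [255, 0, 0, 0, 0],
    [255, 0, 0, 0, 0],
    [255, 0, 0, 0, 0],
    [255, 0, 0, 0, 0],
    [255, 0, 0, 0, 0]
  ]
}}

```text
time_s: 22.95
position: [0.4811, -0.0169, 0.0737]
tcp_rot: [[0.979, 0.201, 0.01], [0.201, -0.98, -0.001], [0.009, 0.003, -1.0]]
force: [10.7, 5.0, -3.7]
opening: 0.208
grasp_force: 30.0
```

```bash
python3 -c "
from h import *
bx();av(5)
for n in ('top','scene'):
    p,d=capture(n); h=cv2.cvtColor(p,cv2.COLOR_BGR2HSV); H,S,V=[h[...,i].astype(int) for i in range(3)]; P=pts(n,d)
    r=((H<6)|(H>174))&(S>150)&(abs(P[...,0]-.635)<.06)&(abs(P[...,1]-.03)<.03)
    k=np.argwhere(r)[:,::-1]; print(n,'post',plane(n,k.mean(0),.086)[0,:2]@UX,len(k))
"
```

```text
t 22.95 p [ 0.4811 -0.0169  0.0737] yaw 11.62 tilt [ 0.0099 -0.0015] F [10.7  5.  -3.7] M [ 0.85 -1.59  0.26] open 0.208 g 30.0
box axes F 11.54 2.77 pos 0.4679 -0.1133
F 12.08 sd 0.37 pos 0.46785 t 23.15 open 0.204
top post 0.6094427923162243 12
scene post 0.6134483071078832 15
```

{"method": "send_rows", "body": {
  "plan": [
    [255, 0.001, 0, 0, 0],
    [255, 0.001, 0, 0, 0],
    [255, 0.001, 0, 0, 0],
    [255, 0.001, 0, 0, 0],
    [255, 0.001, 0, 0, 0],
    [255, 0.001, 0, 0, 0],
    [255, 0.001, 0, 0, 0],
    [255, 0.001, 0, 0, 0],
    [255, 0.001, 0, 0, 0],
    [255, 0.001, 0, 0, 0],
    [255, 0, 0, 0, 0],
    [255, 0, 0, 0, 0]
  ]
}}

```text
time_s: 24.3
position: [0.4859, -0.0145, 0.0729]
tcp_rot: [[0.98, 0.201, -0.001], [0.201, -0.98, 0.0], [-0.001, -0.0, -1.0]]
force: [-0.0, -0.1, -1.9]
opening: 0.203
grasp_force: 29.9
```

```bash
python3 -c "
from h import *
bx();av(2)
p,d=capture('scene');a=p[210:280,320:420];p,d=capture('top');b=p[160:230,280:350]
o=np.zeros((400,800,3),np.uint8); o[:400,:400]=cv2.resize(b,(400,400),interpolation=cv2.INTER_CUBIC); o[:280,400:]=cv2.resize(a,(400,280),interpolation=cv2.INTER_CUBIC)
cv2.imwrite('pics/crop8.png',o)
"
```

```text
t 24.3 p [ 0.4859 -0.0145  0.0729] yaw 11.61 tilt [-0.0008  0.0001] F [-0.  -0.1 -1.9] M [-0.    0.08  0.02] open 0.203 g 29.9
box axes F -0.05 -0.1 pos 0.473 -0.1119
F -0.04 sd 0.01 pos 0.47304 t 24.35 open 0.203
```

View pics/crop8.png

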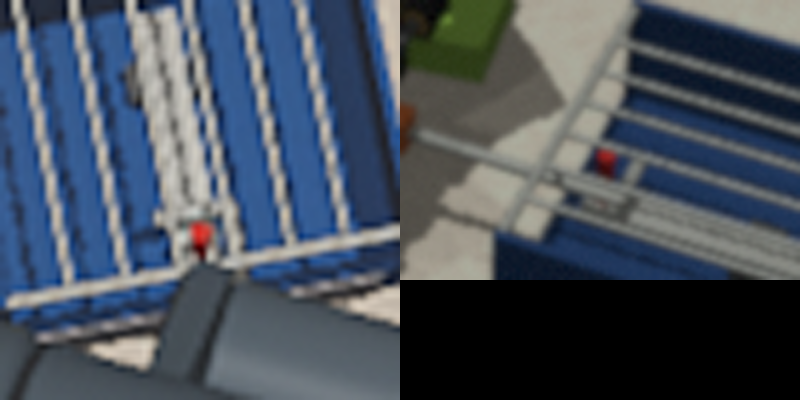

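The bolt is drawn and the hook is free by about 5 mm, with the hook at (185,215) and the post at (202,238). The force is zero. Now I move sideways and out.

{"method": "send_rows", "body": {
  "plan": [
    [255, 0, 0.005, 0, 0],
    [255, 0, 0.008, 0, 0],
    [255, 0, 0.008, 0, 0],
    [255, 0, 0.008, 0, 0],
    [255, 0, 0.008, 0, 0],
    [255, 0, 0.005, 0, 0],
    [255, 0, 0, 0, 0],
    [255, 0, 0, 0, 0]
  ]
}}

```text
time_s: 25.17
position: [0.4946, -0.0562, 0.0729]
tcp_rot: [[0.98, 0.2, -0.0], [0.2, -0.98, 0.0], [-0.0, -0.0, -1.0]]
force: [-0.5, -0.1, -1.5]
opening: 0.203
grasp_force: 29.9
```

{"method": "send_rows", "body": {
  "plan": [
    [255, -0.005, 0, 0, 0],
    [255, -0.01, 0, 0, 0],
    [255, -0.01, 0, 0, 0],
    [255, -0.01, 0, 0, 0],
    [255, -0.01, 0, 0, 0],
    [255, -0.01, 0, 0, 0],
    [255, -0.01, 0, 0, 0],
    [255, -0.006, 0, 0, 0],
    [255, 0, 0, -0.015, 0],
    [255, 0, 0, -0.015, 0],
    [255, 0, 0, -0.016, 0],
    [255, 0, 0, -0.016, 0],
    [255, 0, 0, -0.016, 0],
    [255, 0, 0, -0.015, 0],
    [255, 0, 0, 0, 0],
    [255, 0, 0, 0, 0]
  ]
}}

```text
time_s: 26.5
position: [0.4252, -0.0702, 0.1663]
tcp_rot: [[0.98, 0.201, 0.002], [0.201, -0.98, -0.001], [0.002, 0.001, -1.0]]
force: [-0.1, -0.0, -1.8]
opening: 0.204
grasp_force: 29.9
```

Run:
```python
from h import *
s=bx(); c=calibration("wrist"); p,d=capture("wrist"); cv2.imwrite("pics/w9.png",p)
R=np.array(c["rotation"]);o=np.array(c["xyz"]); L=[]
for v in range(4,230,10):
    u=319
    row=p[v,295:345].astype(int).min(1) if False else d[v,295:345]; k=np.flatnonzero((row>0)&(row<row[row>0].min()+.012)); u=295+k.mean()
    a=np.array([(u-c["cx"])/c["fx"],(v-c["cy"])/c["fy"]]);t=np.linalg.norm(a); r=np.r_[a/t*np.tan(t),1]; L.append(o+R@r*np.median(row[k]))
L=np.array(L); f=np.polyfit(L[:,0],L[:,1],1); g=np.polyfit(L[:,0],L[:,2],1); print("shank yaw",np.degrees(np.arctan(f[0])),"pitch",np.degrees(np.arctan(g[0])),L[[0,10,-1]].round(4))
h=cv2.cvtColor(p,cv2.COLOR_BGR2HSV); m=(h[...,1]>190)&(h[...,0]<16); print("handle front row",np.flatnonzero(m[200:280,319])[0]+200)
w=cv2.cvtColor(cv2.imread("pics/w3.png"),cv2.COLOR_BGR2HSV); m=(w[...,1]>190)&(w[...,0]<16); print("before",np.flatnonzero(m[200:280,319])[0]+200)
go(s,[.4743,-.2530,.1665],-11.83)
```

```text
t 26.5 p [ 0.4252 -0.0702  0.1663] yaw 11.59 tilt [ 0.0019 -0.0009] F [-0.1 -0.  -1.8] M [-0.03  0.05  0.01] open 0.204 g 29.9
box axes F -0.08 -0.01 pos 0.4024 -0.1543
shank yaw 12.013037570935216 pitch 0.032387878168096754 [[ 0.5498 -0.0435  0.1727]
 [ 0.5097 -0.0517  0.1727]
 [ 0.4645 -0.0613  0.1724]]
handle front row 249
before 249
turn 0.4088 shift [ 0.0855  0.1688 -0.0002]
```

{"method": "send_rows", "body": {
  "plan": [
    [255, 0.0011, 0.0189, 0, 0],
    [255, 0.0011, 0.0189, 0, 0],
    [255, 0.0011, 0.0189, 0, 0],
    [255, 0.0011, 0.0189, 0, 0],
    [255, 0.0011, 0.0189, 0, 0],
    [255, 0.0011, 0.0189, 0, 0],
    [255, 0.0012, 0.0189, 0, 0],
    [255, 0.0012, 0.0189, 0, 0],
    [255, 0.0012, 0.0189, 0, 0],
    [255, 0.0012, 0.0189, 0, 0],
    [255, 0, 0, 0, 0.0818],
    [255, 0, 0, 0, 0.0818],
    [255, 0, 0, 0, 0.0818],
    [255, 0, 0, 0, 0.0817],
    [255, 0, 0, 0, 0.0817],
    [255, 0, 0, 0, 0],
    [255, 0, 0, 0, 0],
    [255, 0, 0, 0, 0]
  ]
}}

```text
time_s: 28.05
position: [0.4738, -0.2525, 0.1649]
tcp_rot: [[0.979, -0.203, -0.002], [-0.203, -0.979, 0.001], [-0.002, -0.001, -1.0]]
force: [1.3, -0.2, -1.9]
opening: 0.204
grasp_force: 29.9
```

```bash
python3 -c "
from h import *
s=st(); go(s,[.4743,-.2530,.0665],-11.83)"
```

```text
t 28.05 p [ 0.4738 -0.2525  0.1649] yaw -11.72 tilt [-0.0015  0.0012] F [ 1.3 -0.2 -1.9] M [ 0.07  0.06 -0.02] open 0.204 g 29.9
turn 0.0019 shift [0.0006 0.0004 0.0984]
```

{"method": "send_rows", "body": {
  "plan": [
    [255, 0.0005, 0.0004, 0.008, 0.002],
    [255, 0, 0, 0.012, 0],
    [255, 0, 0, 0.012, 0],
    [255, 0, 0, 0.012, 0],
    [255, 0, 0, 0.012, 0],
    [255, 0, 0, 0.012, 0],
    [255, 0, 0, 0.01, 0],
    [255, 0, 0, 0.008, 0],
    [255, 0, 0, 0.006, 0],
    [255, 0, 0, 0.003, 0],
    [255, 0, 0, 0, 0],
    [255, 0, 0, 0, 0]
  ]
}}

```text
time_s: 29.05
position: [0.4748, -0.2534, 0.0711]
tcp_rot: [[0.978, -0.207, 0.0], [-0.207, -0.978, -0.0], [0.0, 0.0, -1.0]]
force: [-0.0, 1.0, -2.5]
opening: 0.203
grasp_force: 29.9
```

```bash
python3 -c "
from h import *
s=st(); go(s,[.4743,-.2530,.0665],-11.83); capture('top'); s=st()"
```

```text
t 29.05 p [ 0.4748 -0.2534  0.0711] yaw -11.93 tilt [ 0.0004 -0.0003] F [-0.   1.  -2.5] M [ 0.03 -0.03 -0.  ] open 0.203 g 29.9
turn -0.0017 shift [-0.0006 -0.0003  0.0046]
t 29.1 p [ 0.475  -0.2535  0.0713] yaw -11.93 tilt [ 0.0008 -0.0006] F [ 0.9 -1.  -2.3] M [ 0.07  0.   -0.02] open 0.202 g 29.9
```

{"method": "send_rows", "body": {
  "plan": [
    [255, -0.0007, -0.0004, 0.001, -0.0017],
    [255, 0, 0, 0.0015, 0],
    [255, 0, 0, 0.0011, 0],
    [255, 0, 0, 0.0004, 0],
    [255, 0, 0, 0, 0],
    [255, 0, 0, 0, 0]
  ]
}}

```text
time_s: 29.6
position: [0.4741, -0.2528, 0.067]
tcp_rot: [[0.979, -0.205, 0.0], [-0.205, -0.979, -0.0], [0.0, 0.0, -1.0]]
force: [0.3, -0.5, -1.6]
opening: 0.204
grasp_force: 29.9
```

```bash
python3 -c "
from h import *
s=st(); go(s,[.4743,-.2530,.0665],-11.83)"
```

```text
t 29.6 p [ 0.4741 -0.2528  0.067 ] yaw -11.84 tilt [ 0.0001 -0.0001] F [ 0.3 -0.5 -1.6] M [0.02 0.01 0.03] open 0.204 g 29.9
turn -0.0001 shift [0.0003 0.0002 0.0005]
```

{"method": "send_rows", "body": {
  "plan": [
    [255, 0, 0, 0.0004, 0],
    [255, 0, 0, 0.0003, 0],
    [255, 0, 0, 0, 0],
    [255, 0, 0, 0, 0]
  ]
}}

```text
time_s: 29.93
position: [0.4741, -0.2528, 0.0665]
tcp_rot: [[0.979, -0.205, 0.0], [-0.205, -0.979, -0.0], [0.0, 0.0, -1.0]]
force: [0.5, 0.7, -0.0]
opening: 0.2
grasp_force: 29.9
```

```bash
python3 -c "
from h import *
for i in range(4): s=st(); capture('top')"
```

```text
t 29.93 p [ 0.4741 -0.2528  0.0665] yaw -11.84 tilt [ 0.0003 -0.0002] F [ 0.5  0.7 -0. ] M [0.07 0.06 0.04] open 0.2 g 29.9
t 29.98 p [ 0.4741 -0.2529  0.0665] yaw -11.84 tilt [ 0.0003 -0.0003] F [0.  0.2 1.5] M [0.11 0.06 0.01] open 0.203 g 29.9
t 30.03 p [ 0.4741 -0.2528  0.0665] yaw -11.83 tilt [ 0.0003 -0.0003] F [-0.8  0.3  0.7] M [ 0.09  0.1  -0.02] open 0.202 g 29.9
t 30.08 p [ 0.4741 -0.2528  0.0665] yaw -11.83 tilt [ 0.0003 -0.0002] F [-1.3  0.4  1.8] M [0.09 0.04 0.04] open 0.201 g 29.9
```

The rod is seated, with its weight on the rest. I open the fingers and rise.

{"method": "send_rows", "body": {
  "plan": [
    [0, 0, 0, 0, 0],
    [0, 0, 0, 0, 0],
    [0, 0, 0, 0, 0],
    [0, 0, 0, 0, 0],
    [0, 0, 0, 0, 0],
    [0, 0, 0, 0, 0],
    [0, 0, 0, 0, 0],
    [0, 0, 0, 0, 0],
    [0, 0, 0, 0, 0],
    [0, 0, 0, 0, 0],
    [0, 0, 0, 0, 0],
    [0, 0, 0, 0, 0]
  ]
}}

```text
time_s: 31.13
position: [0.474, -0.2528, 0.0662]
tcp_rot: [[0.979, -0.205, -0.0], [-0.205, -0.979, 0.0], [-0.0, -0.0, -1.0]]
force: [-0.9, 0.3, -0.2]
opening: 0.975
grasp_force: 0.0
```

{"method": "send_rows", "body": {
  "plan": [
    [0, 0, 0, -0.005, 0],
    [0, 0, 0, -0.012, 0],
    [0, 0, 0, -0.015, 0],
    [0, 0, 0, -0.015, 0],
    [0, 0, 0, -0.015, 0],
    [0, 0, 0, -0.015, 0],
    [0, 0, 0, -0.015, 0],
    [0, 0, 0, -0.015, 0],
    [0, 0, 0, -0.015, 0],
    [0, 0, 0, -0.011, 0],
    [0, 0, 0, 0, 0],
    [0, 0, 0, 0, 0],
    [0, 0, 0, 0, 0]
  ]
}}

```text
time_s: 32.22
position: [0.4736, -0.2524, 0.1988]
tcp_rot: [[0.979, -0.205, -0.001], [-0.205, -0.979, 0.001], [-0.001, -0.0, -1.0]]
force: [-0.0, -0.3, -0.6]
opening: 0.999
grasp_force: 0.0
```

Run:
```python
from h import *
st(); c=calibration("wrist"); p,d=capture("wrist"); a=cv2.imread("pics/w1.png"); q,_=capture("scene"); t,_=capture("top")
h=cv2.cvtColor(q,cv2.COLOR_BGR2HSV)
b=cv2.imread("pics/scene0.png")
o=np.zeros((600,800,3),np.uint8)
o[:300,:400]=cv2.resize(p,(400,300)); o[:300,400:]=cv2.resize(q,(400,300)); o[300:,:400]=cv2.resize(a,(400,300)); o[300:,400:]=cv2.resize(b,(400,300)); cv2.imwrite("pics/final.png",o)
for n,im,z in(("scene",q,.086),("top",t,.086)):
    h=cv2.cvtColor(im,cv2.COLOR_BGR2HSV); H,S,V=[h[...,i].astype(int) for i in range(3)]
    u0,v0=(388,256) if n=="scene" else (312,190); m=((H<6)|(H>174))&(S>150); m[:v0-20]=0;m[v0+25:]=0;m[:,:u0-30]=0;m[:,u0+20:]=0
    k=np.argwhere(m)[:,::-1]; print(n,"post",plane(n,k.mean(0),z)[0,:2]@UX,len(k))
```

```text
t 32.22 p [ 0.4736 -0.2524  0.1988] yaw -11.83 tilt [-0.0008  0.0007] F [-0.  -0.3 -0.6] M [ 0.02  0.06 -0.03] open 0.999 g 0.0
scene post 0.6150916913450546 20
top post 0.609524024414771 10
```

View pics/final.png

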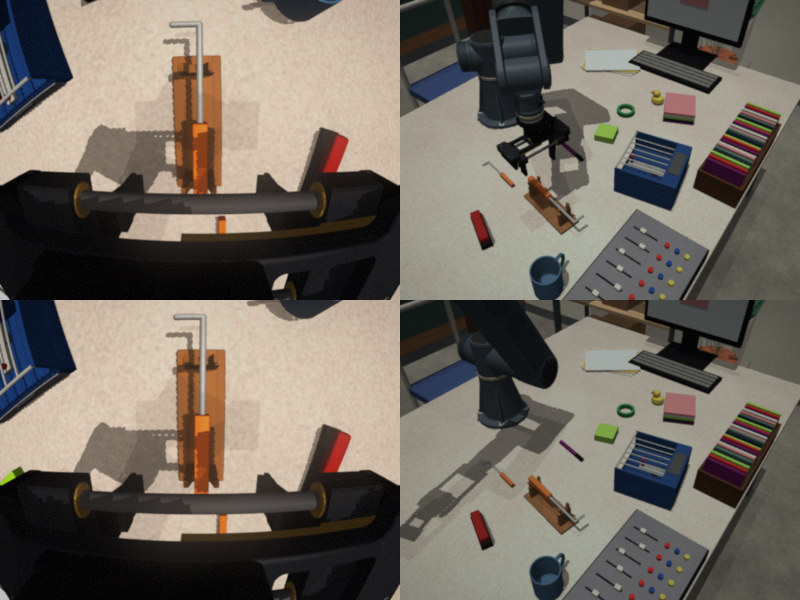

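The rod lies in its rest as at the start, with the handle and hook where they were. The bolt is still drawn about 40 mm, and the other things stand unmoved in both views.

```bash
python3 -c "
from rig import *
print(hand_in())"
```

```text
the job is handed in; nothing more can be done
None
```

The bolt was drawn about 40 mm to its stop, held at about 12 N for several seconds and stayed drawn; the rod is back in its rest, nothing else was seen to move, and the job was handed in at about 32 s (no verdict was returned).

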